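# Raise and draw a long spatula out of the buffet chest

### The arm

A 7-joint arm with a two-finger parallel gripper is mounted at the origin on the work surface. World frame = base frame: x ahead of the robot, y to its left, z up, the work surface at z = 0. Lengths are in mm, angles in rad, forces in N, time in s.
With the tool pointing down it reaches from about 350 to 775 mm from the base axis. Payload 3.1 kg.
Tool frame: the origin (TCP) lies at the very end of the fingers, on their centre line; the grasp point (between the pads) lies 19 mm behind it; z points along the fingers, y is the direction in which the jaws open and shut (so a half turn about z gives the same grasp; the last joint's range is limited). The gripper opens to 85 mm and grips with 20 to 120 N. Pads are 22 mm wide; open, the fingers measure 114 mm over their backs; the gripper's body (76 mm by 85 mm) begins 54 mm behind the grasp point. The pads swing forward as they close: fully open they stand 13 mm farther back than shut.
Start: joints at [-1.168, 0.311, 0.014, 1.512, -0.004, 1.319, -0.027], TCP at [236.629, 496.512, 231.304] pointing down, gripper open.
Joint ranges: [-2.7, 2.7], [-0.3, 1.91], [-1.27, 1.3], [0.12, 2.57], [-1.44, 4.58], [0.2, 2.03], [-3.05, 3.05]. Speed limits (rad/s): [2.79, 2.79, 3.14, 3.14, 3.14, 3.14, 3.14].

### API

Orientations are given as a rotation vector (axis times angle).
In Python, from plant import r gives the robot as it stands. Calls block until the motion is done:
- r.move_pose(position, orientation): joint-space move of the TCP to a pose.
- r.move_straight(position, attitude=None, vel=150, guard=None): straight line of the TCP; attitude=None keeps the orientation; vel is the mean speed in mm/s. With guard (N) it stops when the force on the tool has changed by that much, and returns True; else False.
- r.move_joints(angles): joint-space move.
- r.gripper_open() and r.close_gripper(grasp_force=None): open the fingers fully, or close them until they stop; grasp_force is the grip in N (None keeps the last).
- r.sleep(seconds).
- r.inverse_kinematics(position, orientation): joint angles nearest the present ones, or None.
- r.capture(name): name is "scene" or "top"; returns a dict with "frame" (400x640x3 uint8, red, green, blue), "depth" (400x640 float32, mm along the optical axis (not along the pixel's ray), 0 where there is no reading), "mtx" (3x3 intrinsics, pixels), "position" and "rotation" of the camera in the world. Camera axes: x right, y down, z forward; pixel columns grow to the right and rows downward; lengths in mm; the calibration is good to about 2 mm. A picture is of the moment at which its call begins.
A pose or a line that the arm cannot do raises r.MotionError and nothing moves.
- r.finish_job(): hands the job in, once; it reports no verdict.
Trained networks look in a picture, given as the dict that the camera call returned (one of the last four; its "shot" number tells which), for a name from the list of things; names that differ only in an ending like _2 or _b are one class to them, and where a whole thing is asked for, a point or a joint stands for the part that bears it (a point fixed in the world has none). Each returns a list of dicts, best first, with "conf" (0 to 1); they miss things now and then, are a little off and sometimes report something else, mostly with a low value. They report only what shows in the picture. A call takes as long as a camera call.
- r.look_for(picture, target): "box" ([left, top, right, bottom] in pixels, round what is visible of it).
- r.outline_of(picture, target): "region" (400x640 bool, what is visible of it) and "box" ([left, top, right, bottom] in pixels, round what is visible of it).
Readings, each from a call of its own:
- r.get_time_s(): time.
- r.get_qpos(): joint angles.
- r.get_qvel(): joint speeds.
- r.get_tau(): joint torques, N m.
- r.get_tcp_pos(): TCP position.
- r.get_tool_rot(): TCP orientation.
- r.get_force(): force on the tool from outside, world axes, zero at the start.
- r.get_moment(): the same for the moment, N m.
- r.get_finger_gap(): finger opening in mm.
Only numpy, scipy, OpenCV 4.12 (cv2) and the standard library are available. Lean on these libraries where they do the work, as an engineer would, in place of code of your own. Each camera call takes 0.05 s, during which the arm holds its last target.

### The job

The long serving spatula lies low in the white utensil chest, its blade tucked under the wooden cover. First press the red lever pad down until the lift bed clicks and stays up by itself, and take your hand off it; then take the spatula by its orange handle, tilt it and draw it handle first out of the opening, blade end last. Finish holding it in the air, roughly level and still, well above the chest and touching nothing but the gripper, with the bed still latched up and the tableware left where it stands.

Things in the scene. Friction and masses are not known exactly. Their poses are not given: they have to be found in the camera images.
- chest: white utensil chest fixed to the table, outside 136 mm (its x) by 336 mm (its y) by 95 mm high, walls and floor 8 mm; origin at the centre of its underside, z up. A wooden cover 6 mm thick, flush with the rim (z 89 to 95 mm), closes the top from y = 30 to 160 mm; the rest, x = -60 to 60, y = -160 to 30 mm, is open. The red pad is outside the +y end
- lift (a joint): angle of the lift bed about its pin, rad: 0 level at rest (sprung); grows as the red pad is pressed down and the bed's -y end rises. It takes about 3 to 5 N at first, up to about 16 N, at the pad; past about 0.17 the detent catches and it stays by itself at about 0.20 (hard stop 0.23); let go before that, it springs back
- pad (a point): centre of the top face of the red lever pad, 50 by 50 mm, 8 mm thick, outside the +y end of the chest; at rest 220 mm along chest y and 90 mm high; it sinks about 33 mm to the latched position. Axes as the chest's when at rest
- spatula: serving spatula 280 mm long, 0.11 to 0.22 kg, on the bed: orange handle 22 mm wide (x), 20 mm high (z), y = -95 to 95 mm, then a flat steel blade 66 mm wide, 5 mm thick, to y = 185 mm, flush below. Origin under the middle of the handle; y points to the blade, z up. Balance point near y = 35 mm. Starts at about chest y = -50 mm, blade under the cover; tilts with the bed
- handle_end (a point): centre of the handle's free end, spatula (0, -95, 10) mm
- blade_end (a point): centre of the blade's far edge, spatula (0, 185, 2.5) mm
- tumbler: amber glass tumbler, 72 mm across, 95 mm high, origin under its centre; leave alone
- shaker: small amber shaker with brass cap, 44 mm across, 85 mm high, origin under its centre; leave alone
- bowl: white bowl, 120 mm across, 50 mm high, origin under its centre; leave alone
- mouth (a point): centre of the chest's opening (120 mm along chest x by 190 mm along chest y) at rim height, 95 mm above the table; axes as the chest's
- bed_pin (a point): pin of the lift bed in the chest, at chest (0, 60, 30) mm, axis along chest x. The bed is a rail 16 mm wide along y, its top 6 mm above the pin and level at rest, with 70 mm wide cross plates at chest y = -138 to -116 and 70 to 120 mm; its tail leaves through the +y end wall to the red pad

How it is judged:
By the outcome, as a careful person would: the job done as asked, in the order asked, and still so for the second after the job is handed in, while the arm keeps its last pose, push and grip.
It also fails if it takes over 51 s, if anything falls off the work surface, if the arm or the gripper's body presses on something with over 40 N, if the wrist force passes 120 N, or if a joint passes its speed limit or range.

## Working session

There is one attempt and no reset: what is moved stays moved. The work goes in short steps, each a Python script; the robot and the scene stay as the last script left them, time stands still between calls to the robot, and variables do not carry over. Pictures are saved under pics/ and viewed, and the job is handed in when it is done.

```bash
ls; mkdir -p pics
python3 - <<'E'
from plant import r
import cv2,numpy as np
for n in("scene","top"):
    p=r.capture(n); np.savez(n+"0.npz",**{k:v for k,v in p.items()})
    cv2.imwrite(f"pics/{n}0.png",p["frame"][:,:,::-1])
    print(n,p["mtx"].tolist(),p["position"],np.round(p["rotation"],4).tolist())
    for t in("chest","pad","lift","spatula","handle_end","tumbler","shaker","bowl","mouth"):
        print(t,[( [int(v) for v in d["box"]],round(d["conf"],2)) for d in r.look_for(p,t)[:2]])
print(r.get_time_s(),r.get_tool_rot())
E
```

```text
pics
scene [[482.2662056927325, 0.0, 320.3093415087221], [0.0, 482.2662056927325, 196.3748713700839], [0.0, 0.0, 1.0]] [1167.70887442 -328.77336859  758.70323564] [-2.1807, -1.0523, 0.4364]
chest [([172, 112, 300, 228], 0.66)]
pad [([170, 112, 300, 230], 0.9)]
lift [([165, 113, 299, 232], 0.65)]
spatula [([140, 112, 306, 277], 0.23)]
handle_end [([177, 167, 251, 240], 0.83), ([362, 200, 425, 253], 0.6)]
tumbler [([227, 293, 274, 359], 0.94)]
shaker [([328, 238, 355, 283], 0.85)]
bowl [([364, 199, 425, 253], 0.89)]
mouth [([133, 110, 302, 273], 0.68)]
top [[369.88882943762445, 0.0, 324.13035246006694], [0.0, 369.88882943762445, 201.97547325255272], [0.0, 0.0, 1.0]] [576.79468037  69.53040426 921.25146287] [-2.1889, 2.1973, -0.1322]
chest [([262, 218, 449, 327], 0.92)]
pad [([262, 238, 424, 317], 0.56)]
lift [([259, 236, 425, 319], 0.96)]
spatula [([354, 243, 428, 276], 0.56)]
handle_end [([354, 247, 426, 278], 0.76)]
tumbler [([397, 126, 434, 160], 0.86)]
shaker [([322, 142, 342, 163], 0.87), ([264, 219, 452, 328], 0.41)]
bowl [([255, 124, 302, 176], 0.76), ([324, 140, 340, 163], 0.45)]
mouth [([261, 217, 451, 324], 0.73)]
1.0 [6.92760992e-01 3.06425619e+00 9.56993727e-05]
```

View pics/scene0.png

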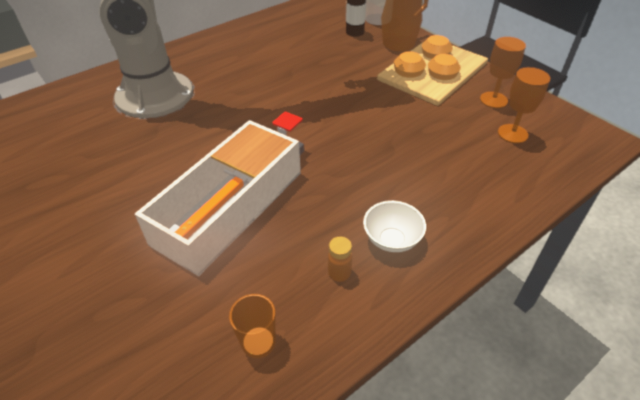

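View pics/top0.png

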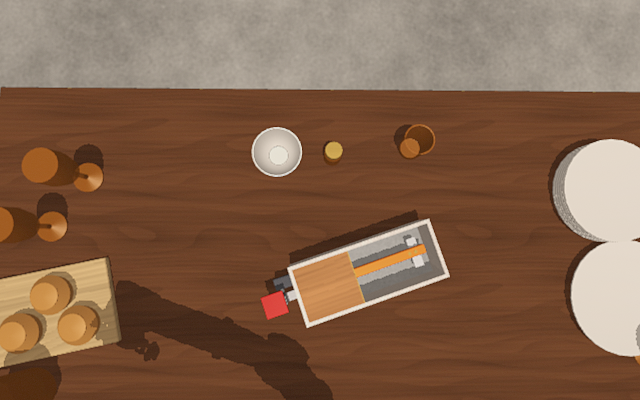

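The scene view shows the chest with its pad near (288,122) and the handle from about (180,233) to (240,182). In the top view the pad is at (275,305), the handle runs (355,270)-(426,248), the cover is at left, and the tableware is clear at rows 120-175. Now I'll measure from both views.

```bash
cat > h.py <<'E'
import numpy as np,cv2
from scipy.spatial.transform import Rotation as R
def cloud(p):
    K=p["mtx"];d=p["depth"].astype(float);v,u=np.mgrid[:400,:640]
    c=np.stack([(u-K[0,2])/K[0,0]*d,(v-K[1,2])/K[1,1]*d,d],-1)
    w=c@R.from_rotvec(p["rotation"]).as_matrix().T+p["position"]
    w[d==0]=np.nan
    return w
def hsv(p): return cv2.cvtColor(p["frame"],cv2.COLOR_RGB2HSV)
def proj(p,P):
    c=(np.atleast_2d(P)-p["position"])@R.from_rotvec(p["rotation"]).as_matrix()
    q=c@p["mtx"].T; return q[:,:2]/q[:,2:]
E
python3 - <<'E'
from h import *
for n in("scene","top"):
    p=dict(np.load(n+"0.npz")); w=cloud(p);H=hsv(p);h,s,v=[H[...,i].astype(int) for i in range(3)]
    reg=(w[...,0]>280)&(w[...,0]<700)&(w[...,1]>-300)&(w[...,1]<350)&(w[...,2]>5)&(w[...,2]<130)
    box=np.zeros((400,640),bool)
    if n=="top": box[210:335,250:460]=1
    else: box[105:280,130:310]=1
    reg&=box
    red=reg&((h<4)|(h>176))&(s>180)&(v>120)
    P=w[red]; print(n,"red",red.sum(),np.median(P,0), P.min(0),P.max(0))
    org=reg&(h>=8)&(h<=18)&(s>190)&(v>170)
    P=w[org]; print("orange",org.sum(),np.nanmedian(P,0)); 
    m,vec=P.mean(0),np.linalg.svd(P-P.mean(0))[2]; t=(P-m)@vec[0]; print(vec[0],m+vec[0]*t.min(),m+vec[0]*t.max(),np.percentile(P[:,2],[5,50,95]))
    rim=reg&(w[...,2]>88)&(w[...,2]<102)&~red
    P=w[rim][:,:2].astype(np.float32)
    # remove pad
    print("rim",rim.sum(),np.median(w[rim][:,2]),cv2.minAreaRect(P))
    im=p["frame"].copy();im[rim]=[0,255,0];im[org]=[0,0,255];im[red]=[255,0,255]
    cv2.imwrite(f"pics/{n}_m.png",cv2.resize(im[...,::-1],None,fx=1.25,fy=1.25))
E
```

```text
scene red 310 [425.89291739 152.81140065  90.57139172] [393.24408302 123.23972809  86.39795162] [455.26175451 181.97219361  94.41699863]
orange 486 [509.03671636 -86.74422274  56.28850934]
[ 0.324401   -0.94591823  0.00164406] [485.77261054 -18.92503688  56.07795076] [ 531.38491503 -151.92558501   56.30911332] [53.95325003 56.28850934 58.14295718]
rim 4352 95.27743531429519 ((481.35491943359375, -18.25384521484375), (140.55043029785156, 414.642333984375), 18.328903198242188)
top red 351 [427.0060637  157.02156591  90.01385698] [394.30358958 121.63895004  85.57788816] [452.63807091 181.17295843  94.21713378]
orange 215 [ 529.16832014 -146.68082543   55.68371934]
[-0.300531    0.95376837 -0.00264787] [ 544.27940484 -194.00708301   55.7879853 ] [493.00850631 -31.29321291  55.33625657] [52.92753943 55.68371934 58.09041494]
rim 5054 95.02282123510679 ((482.0406188964844, -21.818801879882812), (136.46661376953125, 411.4721374511719), 18.607776641845703)
```

Run:
```python
from h import *
from scipy.optimize import minimize
for n in("scene","top"):
    p=dict(np.load(n+"0.npz")); w=cloud(p);H=hsv(p);h,s,v=[H[...,i].astype(int) for i in range(3)]
    box=np.zeros((400,640),bool)
    if n=="top": box[210:335,250:460]=1
    else: box[105:280,130:310]=1
    m=box&(w[...,2]>88)&(w[...,2]<102)
    red=m&((h<6)|(h>174))&(s>150)
    m&=~cv2.dilate(red.astype(np.uint8),np.ones((7,7))).astype(bool)
    k,lab,st,_=cv2.connectedComponentsWithStats(m.astype(np.uint8)); m=lab==1+np.argmax(st[1:,4])
    P=w[m][:,:2].astype(np.float32); r=cv2.minAreaRect(P); print(n,r)
    a=np.deg2rad(r[2]); a=np.deg2rad(18.5)
    ey=np.array([-np.sin(a),np.cos(a)]);ex=np.array([np.cos(a),np.sin(a)])
    c=np.array(r[0]);print("pad from ctr", (np.mean(w[red],0)[:2]-c)@ey,(np.mean(w[red],0)[:2]-c)@ex)
    # handle orange: bounded
    org=box&(h>=6)&(h<=20)&(s>180)&(w[...,2]>30)&(w[...,2]<70)
    k,lab,st,_=cv2.connectedComponentsWithStats(org.astype(np.uint8)); org=lab==1+np.argmax(st[1:,4])
    Q=w[org];top=Q[Q[:,2]>53]; print("org",len(Q),cv2.minAreaRect(top[:,:2].astype(np.float32)),np.median(top[:,2]))
    lo=(top[:,:2]-c)@np.array([ey,ex]).T; print(lo.min(0),lo.max(0),np.polyfit(lo[:,0],lo[:,1],1))
    im=p["frame"].copy();im[m]=[0,255,0];im[org]=[0,0,255]
    cv2.imwrite(f"pics/{n}_m2.png",cv2.resize(im[...,::-1],None,fx=1.25,fy=1.25))
    # objects
    for nm,b in {"top":dict(tum=(395,120,440,165),sh=(320,138,345,166),bowl=(250,122,305,180)),"scene":{}}[n].items():
        sub=w[b[1]:b[3],b[0]:b[2]].reshape(-1,3);sub=sub[sub[:,2]>20];print(nm,sub.min(0),sub.max(0))
```

```text
scene ((493.1852722167969, -53.96504211425781), (140.55043029785156, 339.4028015136719), 18.328903198242188)
pad from ctr 217.60832816033118 1.1744968839544032
org 633 ((510.9467468261719, -95.45693969726562), (22.01194190979004, 162.41390991210938), 18.326749801635742) 56.220999782634635
[-126.21246197   -7.37511982] [36.23556758 14.83638702] [-0.01118917  4.23699104]
top ((494.01104736328125, -57.372222900390625), (136.46661376953125, 336.4431457519531), 18.607776641845703)
pad from ctr 220.42411168247045 -0.26614533636688614
org 590 ((516.372802734375, -112.36559295654297), (21.62439727783203, 172.27145385742188), 18.79395294189453) 55.782109261609435
[-145.4128574    -7.41939722] [26.92666213 14.76030356] [-0.00588435  3.73224594]
tum [ 759.48452791 -215.27569224   20.11628939] [ 828.85463218 -144.56856262   97.82403415]
sh [749.37574152  -3.422458    20.1313057 ] [790.55507096  39.63802911  88.59678456]
bowl [716.42460474  94.37492658  20.00214828] [833.75633708 211.31556627  53.21628208]
```

View pics/top_m2.png

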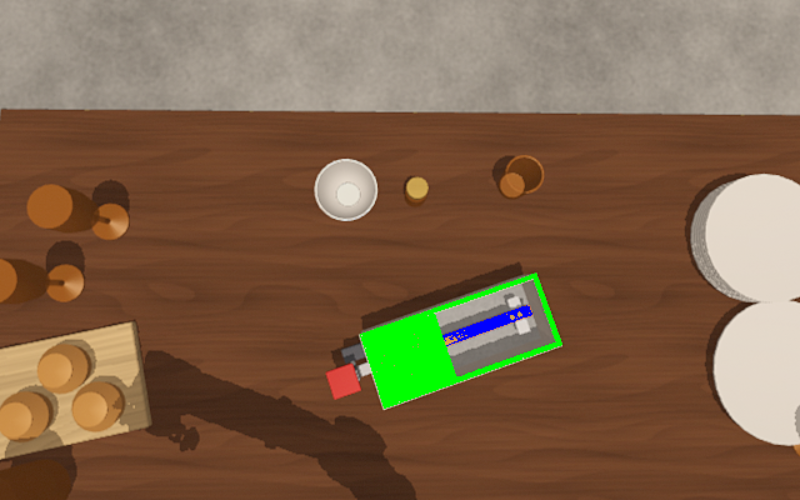

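View pics/scene_m2.png

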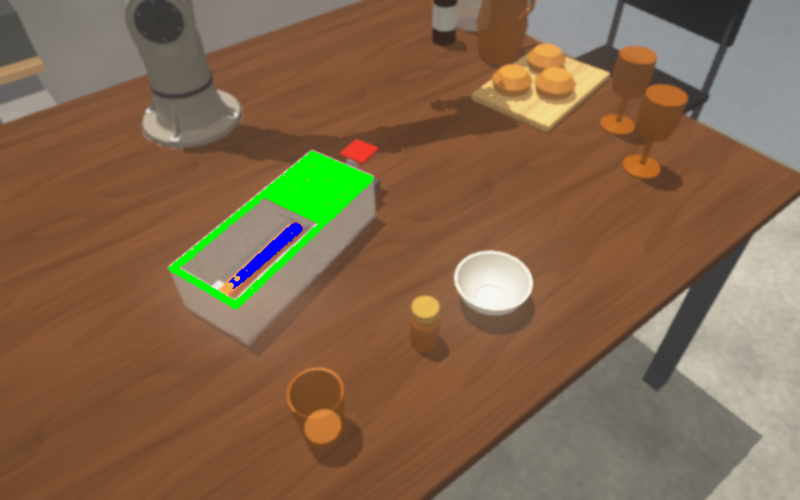

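The two views agree: chest centre is about (494,-57) at yaw 18.5°, the pad is at chest (0,220,90), and the handle is at chest x≈+4 with its top at 56 mm. Next I'll press the pad.

```bash
cat >> h.py <<'E'
C=np.array([494.,-57.,0.]);A=np.deg2rad(18.55)
Rc=R.from_euler('z',A).as_matrix()
def W(p): return Rc@np.asarray(p,float)+C
def L(p): return Rc.T@(np.asarray(p,float)-C)
def tool(th,flip=False):
    """tool down, jaws along chest x; th>0: top of tool leans to chest +y (as a spatula whose -y end is raised by th)"""
    z=np.array([0,-np.sin(th),-np.cos(th)]); y=np.array([-1. if flip else 1.,0,0]); x=np.cross(y,z)
    return R.from_matrix(Rc@np.stack([x,y,z],1)).as_rotvec()
E
python3 - <<'E'
from h import *
from plant import r
for f in(0,1):
    for p,t in(((0,222,110),0),((0,222,55),0),((2,-40,55),0),((2,-40,200),0),((0,-200,200),.2),((0,-150,300),-.2)):
        q=r.inverse_kinematics(W(p).tolist(),tool(t,f)); print(f,p,t,None if q is None else np.round(q,2))
E
```

```text
0 (0, 222, 110) 0 [-0.74  0.23  0.41  1.96 -0.11  0.97  0.05]
0 (0, 222, 55) 0 [-0.72  0.32  0.4   2.02 -0.16  0.84  0.1 ]
0 (2, -40, 55) 0 [-0.39  0.49  0.71  1.85 -0.39  0.94  0.83]
0 (2, -40, 200) 0 [-0.47  0.33  0.8   1.67 -0.25  1.25  0.71]
0 (0, -200, 200) 0.2 [-0.39  0.51  1.    1.56 -0.31  1.15  0.95]
0 (0, -150, 300) -0.2 [-0.22  0.69  1.25  1.19 -0.73  1.86  1.18]
1 (0, 222, 110) 0 [ 0.47  0.42 -1.07  1.92  0.42  1.05  2.68]
1 (0, 222, 55) 0 [ 0.45  0.53 -1.07  1.98  0.57  0.97  2.55]
1 (2, -40, 55) 0 [-0.63  0.67  1.13  1.86 -0.7   1.07 -2.05]
1 (2, -40, 200) 0 [-0.68  0.43  1.13  1.68 -0.4   1.29 -2.28]
1 (0, -200, 200) 0.2 [-0.45  0.56  1.13  1.57 -0.41  1.17 -2.12]
1 (0, -150, 300) -0.2 [-0.18  0.64  1.12  1.19 -0.65  1.81 -2.02]
```

Run:
```python
from h import *
from plant import r
t=r.get_time_s()
r.close_gripper(40)
r.move_pose(W((0,222,125)).tolist(),tool(0).tolist())
r.move_straight(W((0,222,98)).tolist(),vel=120)
print("above",r.get_time_s()-t,L(r.get_tcp_pos()),r.get_force())
for z in (84,76,70,65,61,58,56,54.5):
    g=r.move_straight(W((0,222,z)).tolist(),vel=40,guard=32)
    f=r.get_force(); print(z,g,np.round(L(r.get_tcp_pos()),1),np.round(f,1))
    if g or f[2]>28: break
print(r.get_time_s()-t)
p=r.capture("scene"); cv2.imwrite("pics/s1.png",p["frame"][...,::-1])
p=r.capture("top"); cv2.imwrite("pics/t1.png",p["frame"][...,::-1])
```

```text
above 2.6417 [-1.52878672e-01  2.22856567e+02  9.77864449e+01] [0.3002257  0.44812616 0.83542686]
84 False [  1.  222.9  84.6] [0.6 4.  5. ]
76 False [  0.4 222.6  76.4] [-0.4  4.7  4.7]
70 False [  0.6 223.2  70.7] [-1.4  5.6  8. ]
65 False [  0.3 223.5  65.5] [-0.9  6.7  5.6]
61 False [ -1.5 220.6  60.4] [-0.3  0.6  0.2]
58 False [ -1.3 221.1  57.6] [-2.7 -0.8  3.5]
56 False [ -1.1 221.4  55.9] [-2.8  0.   6.1]
54.5 False [ -1.  221.5  55.2] [-5.6 -1.6 12.2]
5.0667
```

Run:
```python
from h import *
from plant import r
r.move_straight(W((0,222,150)).tolist(),vel=120)
r.gripper_open()
r.move_pose(W((0,60,230)).tolist(),tool(0).tolist()) 
print(r.get_time_s(), r.get_force())
for n in("scene","top"):
    p=r.capture(n); np.savez(n+"2.npz",**p); cv2.imwrite(f"pics/{n}2.png",p["frame"][...,::-1])
```

```text
8.65 [-0.16612655  0.83143898 -0.46614263]
```

View pics/scene2.png

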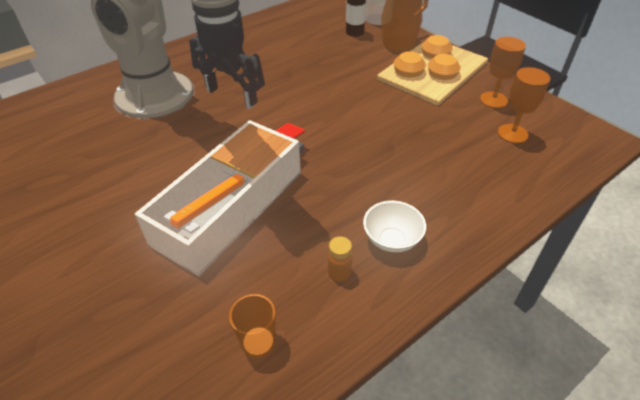

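View pics/top2.png

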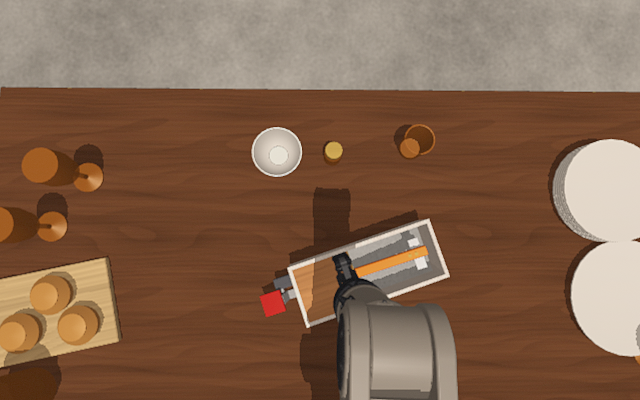

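The pad is down and stays there (scene (292,131)). The handle is raised, with its end now at about (176,217) in the scene view. I'll measure its tilt and line.

Run:
```python
from h import *
for n,b in(("scene",(165,170,250,245)),("top",(352,240,432,285))):
    p=dict(np.load(n+"2.npz")); w=cloud(p);H=hsv(p);h,s,v=[H[...,i].astype(int) for i in range(3)]
    box=np.zeros((400,640),bool);box[b[1]:b[3],b[0]:b[2]]=1
    o=box&(h>=6)&(h<=20)&(s>180)&(w[...,2]>45)&(w[...,2]<115)
    k,lab,st,_=cv2.connectedComponentsWithStats(o.astype(np.uint8)); o=lab==1+np.argmax(st[1:,4])
    l=(w[o]-C)@Rc
    # robust top plane line z(y)
    c=np.polyfit(l[:,1],l[:,2],1)
    for _ in range(6):
        e=l[:,2]-np.polyval(c,l[:,1]); k=abs(e-np.median(e))<3; c=np.polyfit(l[k,1],l[k,2],1)
    t=l[k]; print(n,o.sum(),k.sum(),"z(y)",c,np.arctan(c[0]),"yrange",np.percentile(t[:,1],[.5,99.5]))
    for y0 in range(-140,30,40):
        q=t[(t[:,1]>y0)&(t[:,1]<y0+40)]; print(y0,len(q),q[:,0].min(),q[:,0].max()) if len(q) else 0
    red=((h<6)|(h>174))&(s>150)&(w[...,2]>30)&(w[...,2]<110)&(w[...,1]>100)&(w[...,1]<200)&(w[...,0]<500)&(w[...,0]>350)
    print("red",L(np.median(w[red],0)))
```

```text
scene 673 607 z(y) [-0.20482099 69.63495692] -0.2020267960278388 yrange [-136.42932205   42.98739173]
-140 135 -4.727642991657472 15.414498263100313
-100 140 -5.232732646929418 14.604963293978793
-60 132 -7.918923886024305 15.259238329941336
-20 131 -6.372927941798903 14.552587576175405
20 69 -6.580454747506034 13.704287230777515
red [  3.19396799 229.29040136  57.17194097]
top 563 530 z(y) [-0.20422173 68.77977181] -0.2014516044025618 yrange [-136.40192948   22.85710584]
-140 71 -5.97618134633542 14.496690540888066
-100 126 -6.603944670932146 14.126105432218498
-60 161 -7.134215208156726 13.779862839288391
-20 159 -7.53034879005801 13.307615026111131
20 13 -6.882967873890276 12.934912819242223
red [ -0.49840879 227.13437711  56.80310564]
```

Run:
```python
from h import *
from plant import r
r.move_pose(W((0.8,-42,125)).tolist(),tool(0).tolist())
r.sleep(.2)
l=L(r.get_tcp_pos());print(l,r.get_force(),R.from_rotvec(r.get_tool_rot()).as_matrix().T@Rc)
p=r.capture("top"); cv2.imwrite("pics/t3.png",p["frame"][...,::-1])
tgt=np.array([0.8,-42,52])
g=r.move_straight(W(tgt).tolist(),vel=50,guard=7)
print(g,L(r.get_tcp_pos()),r.get_force(),r.get_time_s())
p=r.capture("scene"); cv2.imwrite("pics/s3.png",p["frame"][...,::-1])
```

```text
[  2.68224924 -40.38629554 126.42973869] [-0.33668805  0.52279569 -0.03256257] [[-3.67726131e-03  9.99993212e-01  2.30103620e-04]
 [ 9.99988029e-01  3.67649929e-03  3.22876973e-03]
 [ 3.22790184e-03  2.41973896e-04 -9.99994761e-01]]
False [  1.07613175 -42.14468887  52.33413592] [-0.6412884   0.07835231 -0.49170842] 11.25
```

View pics/s3.png

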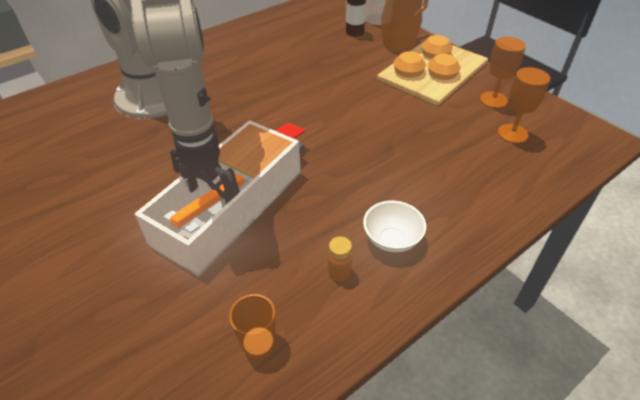

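```bash
cat >> h.py <<'E'
B0=np.array([132,21.6]);TH0=.202;REL=np.array([-42,52.])-B0
def pose(by,bz,th):
    a=th-TH0;c,s=np.cos(a),np.sin(a)
    # rotation raising the -y end: (y,z)->(c y + s z, -s y + c z)
    v=np.array([c*REL[0]+s*REL[1],-s*REL[0]+c*REL[1]])+[by,bz]
    return W((1.0,v[0],v[1])).tolist(),tool(a).tolist()
E
python3 - <<'E'
from h import *
from plant import r
print([np.round(L(pose(*a)[0]),1).tolist() for a in((132,21.6,.202),(132,30,.202),(130,28,.3),(-4,69.5,.3))])
for a in((132,30,.202),(130,28,.3),(-4,69.5,.3),(-4,260,.3),(0,300,.0)):
    q=r.inverse_kinematics(*pose(*a)); print(None if q is None else np.round(q,2))
r.close_gripper(80); print("gap",r.get_finger_gap(),r.get_force(),L(r.get_tcp_pos()))
g=r.move_straight(pose(132,30,.202)[0],vel=40,guard=25)
print(g,r.get_finger_gap(),r.get_force(),r.get_moment(),L(r.get_tcp_pos()),r.get_time_s())
for n in("scene","top"):
    p=r.capture(n); np.savez(n+"4.npz",**p); cv2.imwrite(f"pics/{n}4.png",p["frame"][...,::-1])
E
```

```text
[[1.0, -42.0, 52.0], [1.0, -42.0, 60.4], [1.0, -40.2, 75.3], [1.0, -174.2, 116.8]]
[-0.28  0.45  0.57  1.84 -0.3   0.93  0.75]
[-0.4   0.41  0.63  1.88 -0.2   0.88  0.62]
[-0.14  0.5   0.63  1.64 -0.25  1.03  0.86]
[-0.2   0.39  0.74  1.33 -0.19  1.45  0.84]
[ 0.1   0.55  0.62  1.12 -0.42  1.73  0.96]
gap 20.586334988721646 [0.74718309 0.52255538 1.52697928] [  1.14578102 -42.01505982  52.27422681]
False 20.38375487183558 [ 0.34101222 -0.11347468 -1.54641266] [-0.03184037  0.01978868 -0.0146125 ] [  0.97201935 -42.051715    60.49608571] 12.2583
```

View pics/scene4.png

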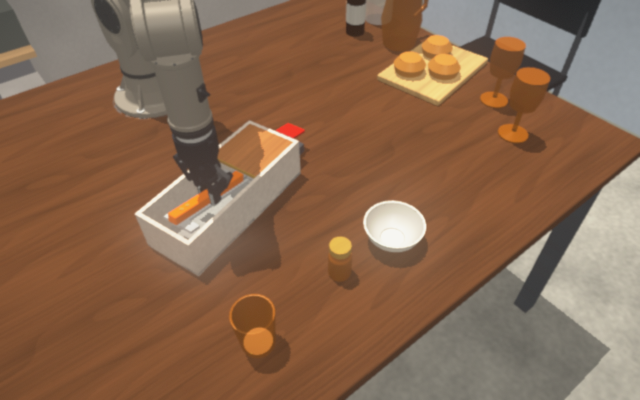

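The handle is held (gap 20.4 mm), lifted free of the bed, and the pad is still down at (290,131). Next I tilt and draw.

Run:
```python
from h import *
from plant import r
def go(a,v,gd=12):
    p,o=pose(*a); g=r.move_straight(p,o,vel=v,guard=gd)
    print(a,g,np.round(L(r.get_tcp_pos()),1),np.round(r.get_force(),1),np.round(r.get_moment(),2),round(r.get_finger_gap(),1),round(r.get_time_s(),2)); return g
for a in((131,29,.25),(130,28,.3),(92,39.8,.3),(44,54.6,.3)):
    if go(a,40): break
for n in("scene","top"):
    p=r.capture(n); np.savez(n+"5.npz",**p); cv2.imwrite(f"pics/{n}5.png",p["frame"][...,::-1])
```

```text
(131, 29, 0.25) False [  1.2 -40.7  67.6] [ 0.  -1.  -1.5] [0.02 0.03 0.02] 20.4 12.69
(130, 28, 0.3) False [  1.1 -40.   75.2] [-0.4 -0.5 -2.2] [0.04 0.   0.01] 20.7 13.03
(92, 39.8, 0.3) False [  1.  -77.7  86.9] [ 0.6 -0.5 -1.7] [ 0.13  0.05 -0.01] 20.5 14.18
(44, 54.6, 0.3) False [   1.  -125.7  101.7] [-0.7 -0.9 -2.4] [ 0.01  0.03 -0.08] 20.9 15.58
```

View pics/scene5.png

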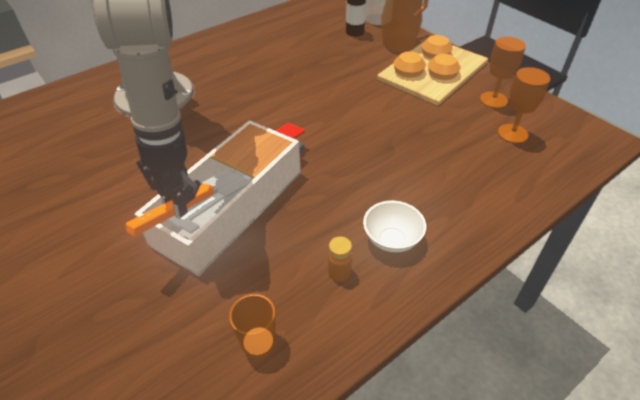

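The handle is out over the -y wall (end at (133,227)), the blade is nearly clear of the cover (around (235,180)), and the forces show only its weight. I'll continue.

Run:
```python
from h import *
from plant import r
def go(a,v,gd=12):
    p,o=pose(*a); g=r.move_straight(p,o,vel=v,guard=gd)
    print(a,g,np.round(L(r.get_tcp_pos()),1),np.round(r.get_force(),1),np.round(r.get_moment(),2),round(r.get_finger_gap(),1),round(r.get_time_s(),2)); return g
for a,v in(((-8,70.5,.3),50),((-8,180,.3),80),((-8,250,.15),80),((0,290,0),80)):
    if go(a,v): break
r.sleep(.5)
for n in("scene","top"):
    p=r.capture(n); np.savez(n+"6.npz",**p); cv2.imwrite(f"pics/{n}6.png",p["frame"][...,::-1])
    w=cloud(p);H=hsv(p);h,s,v=[H[...,i].astype(int) for i in range(3)]
    o=(h>=6)&(h<=20)&(s>180)&(w[...,2]>230)&(w[...,2]<400)
    k,lab,st,_=cv2.connectedComponentsWithStats(o.astype(np.uint8))
    if o.sum():
        l=(w[o]-C)@Rc; l=l[(abs(l[:,0])<60)&(l[:,1]<60)&(l[:,1]>-350)]; print(n,len(l),np.polyfit(l[:,1],l[:,2],1),np.percentile(l,[2,98],axis=0).round())
    red=((h<6)|(h>174))&(s>150)&(w[...,2]>30)&(w[...,2]<110)&(w[...,1]>100)&(w[...,1]<200)&(w[...,0]<500)&(w[...,0]>350)
    print("red",L(np.median(w[red],0)))
```

```text
(-8, 70.5, 0.3) False [   1.1 -177.6  117.5] [-0.  -0.1 -1.9] [ 0.06 -0.01  0.02] 20.7 16.93
(-8, 180, 0.3) False [   0.7 -177.8  226.5] [-0.5 -0.4 -0.6] [0.08 0.05 0.02] 20.7 18.44
(-8, 250, 0.15) False [   1.  -183.   270.6] [-0.2  0.5 -1.7] [-0.1  -0.09 -0.01] 20.9 19.15
(0, 290, 0) False [   0.6 -177.2  283.8] [ 0.2  0.4 -2.7] [-0.31 -0.1   0.02] 20.5 19.49
scene 1930 [3.08463647e-03 3.06068271e+02] [[  -7. -277.  293.]
 [  13.  -96.  312.]]
red [  3.04844976 229.99280415  57.50258305]
top 907 [-1.54072138e-02  3.06828967e+02] [[  -9. -201.  299.]
 [  12.  -91.  312.]]
red [ -0.51945323 227.01139408  56.72844436]
```

View pics/scene6.png

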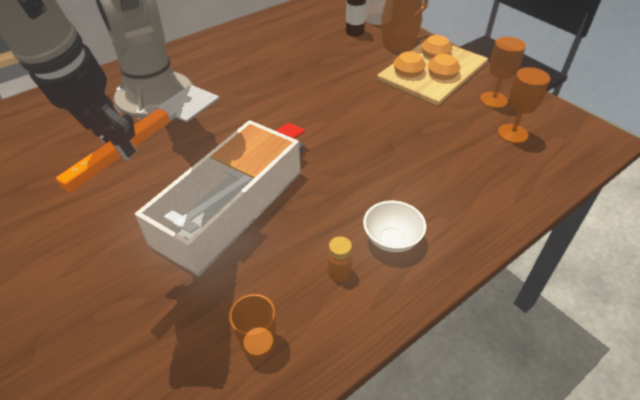

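View pics/top6.png

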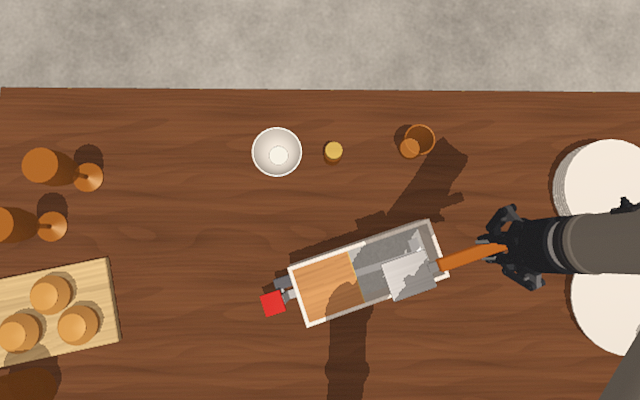

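The spatula is level (slope under 0.02), its underside about 190 mm above the rim. The pad is still latched at 57 mm and the tableware hasn't moved. I'll check that it's still, then hand in.

Run:
```python
from plant import r
import numpy as np
r.sleep(.5)
print(np.abs(r.get_qvel()).max(),r.get_finger_gap(),r.get_force(),r.get_moment(),r.get_time_s())
r.finish_job(); print("done")
```

```text
0.0016036387793377043 20.584156804668424 [-0.80329157  0.10454248 -2.40731903] [-0.33927909 -0.13345296 -0.03121174] 20.5917
the job is handed in; nothing more can be done
done
```

The spatula is out of the chest and held level in the air, and I handed the job in at about 20.6 s; no verdict was reported.

- **Lever:** I pressed the red pad until the bed latched, with at most about 12 N at the tool. After I took the hand away it stayed down, at about 57 mm high.
- **Drawing out:** I gripped the orange handle near its middle with 80 N and lifted it off the bed. I then tilted it to about 0.30 rad and drew it handle first over the end wall. The tool forces stayed at about the spatula's own weight and no force guard tripped.
- **Last checks:**
  - The handle slope was under 0.02 and its underside about 190 mm above the rim.
  - The joints were nearly still and the grip steady at 20.6 mm.
  - The pad was still at about 57 mm, and the tableware looked unmoved in both views.

The grip gap reads slightly under the stated 22 mm handle width. The spatula is held mostly past the -y end, with only the blade over the chest. I did not re-measure the tableware numerically at the end. None of the checks failed, and the two cameras agreed to within a few millimetres.

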